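# Hold the window plate over the flow cell for screwing

### The arm

A 6-joint arm with a two-finger parallel gripper is mounted at the origin on the work surface. World frame = base frame: x ahead of the robot, y to its left, z up, the work surface at z = 0. Lengths are in mm, angles in rad, forces in N, time in s.
With the tool pointing down it reaches from about 350 to 875 mm from the base axis. Payload 15.5 kg.
Tool frame: the origin (TCP) lies on the mounting face of the last link; the fingertips stand 173 mm ahead of it and the grasp point (between the pads) lies 155 mm ahead of it; y points along the fingers, z is the direction in which the jaws open and shut, and the axes are right-handed (so a half turn about y gives the same grasp; the last joint's range is limited). The gripper opens to 85 mm and grips with 20 to 120 N. Pads are 22 mm wide; open, the fingers measure 114 mm over their backs; the gripper's body (76 mm by 85 mm) begins 54 mm behind the grasp point. The pads swing forward as they close: fully open they stand 13 mm farther back than shut.
Start: joints at [-1.377, 0.494, 1.345, -0, 1.302, -0.096], TCP at [178.602, -598.94, 404.677] pointing down, gripper open.
Joint ranges: [-2.91, 2.91], [-0.82, 2.16], [0.22, 2.67], [-1.22, 4.37], [0.12, 2.79], [-3.08, 3.08]. Speed limits (rad/s): [1.89, 1.89, 2.57, 3.01, 3.01, 3.01].

### API

Orientations are given as [roll, pitch, yaw] about the fixed x, y, z axes, in that order (R = Rz(yaw) Ry(pitch) Rx(roll)).
In Python, from bench import robot gives the robot as it stands. Calls block until the motion is done:
- robot.move_pose(position, orientation): joint-space move of the TCP to a pose.
- robot.movel(position, ori=None, v=150, until_force=None): straight line of the TCP; ori=None keeps the orientation; v is the mean speed in mm/s. With until_force (N) it stops when the force on the tool has changed by that much, and returns True; else False.
- robot.move_joints(angles): joint-space move.
- robot.gripper_to(opening, effort=None): opening from 0.0 (shut) to 1.0 (fully open); effort is the grip in N (None keeps the last); returns when the fingers have stopped.
- robot.wait(seconds).
- robot.solve_ik(position, orientation): joint angles nearest the present ones, or None.
- robot.read_camera(name): name is "side" or "top" or "wrist"; returns the picture (420x560x3 uint8, red, green, blue); there is no depth.
- robot.get_calibration(name): a dict with "fov_y" (degrees; the focal length in pixels is half the picture's height over the tangent of half this angle, whatever the lens; pixels are square), "cx", "cy" (the principal point, pixels), "dist_coeffs" ([k1, k2, p1, p2, k3] as OpenCV has them; the pictures are not rectified), "T" (4x4, takes a point from camera to world coordinates); the wrist camera has in their place "hand_eye" (4x4, takes a point from camera to tool coordinates, whose origin is the TCP and whose axes are the tool frame's). Camera axes: x right, y down, z forward; pixel columns grow to the right and rows downward; lengths in mm; the calibration is good to about 2 mm. A picture is of the moment at which its call begins: read the wrist's pose just before it. get_calibration takes no time and is no camera call.
A pose or a line that the arm cannot do raises robot.IKError and nothing moves.
- robot.job_done(): hands the job in, once; it reports no verdict.
Trained networks look in the newest picture that a camera, given by its name, has taken for a name from the list of things; names that differ only in an ending like _2 or _b are one class to them, and where a whole thing is asked for, a point or a joint stands for the part that bears it (a point fixed in the world has none). Each returns a list of dicts, best first, with "p" (0 to 1); they miss things now and then, are a little off and sometimes report something else, mostly with a low value. They report only what shows in the picture. A call takes as long as a camera call.
- robot.spot_in(query, camera): "extent" ([left, top, right, bottom] as shares, 0 to 1, of the picture: columns of its width, rows of its height, round what is visible of it).
- robot.trace(query, camera): "pixels" (420x560 bool, what is visible of it) and "extent" ([left, top, right, bottom] as shares, 0 to 1, of the picture: columns of its width, rows of its height, round what is visible of it).
- robot.spot_point(query, camera): "location" ([row, column] as shares, 0 to 1, of the picture: columns of its width, rows of its height: a listed point, or the origin of a listed thing).
Readings, each from a call of its own:
- robot.read_time(): time.
- robot.read_q(): joint angles.
- robot.read_joint_velocities(): joint speeds.
- robot.read_joint_efforts(): joint torques, N m.
- robot.read_tcp_pos(): TCP position.
- robot.read_tcp_rot(): TCP orientation.
- robot.read_force(): force on the tool from outside, world axes, zero at the start.
- robot.read_ft_torque(): the same for the moment, N m.
- robot.read_gripper_width(): opening from 0.0 (shut) to 1.0 (fully open).
Only numpy, scipy, OpenCV 4.12 (cv2) and the standard library are available. Lean on these libraries where they do the work, as an engineer would, in place of code of your own. Each camera call takes 0.05 s, during which the arm holds its last target. There are 200 camera calls.

### The job

Pick up the window plate from its cradle by its two long edges, with nothing touching the amber window, and hold it level about a centimetre above the flow-cell block, each of its four holes straight over its threaded hole (blue end over blue end), so that I can start the screws. Finish while still holding it there, steady: do not set it down or let go, and do not let it touch the block at any time. Leave the other things on the bench where they are.

Things in the scene. Friction and masses are not known exactly. Their poses are not given: they have to be found in the camera images.
- plate_center (a point): Centre (half-way up) of the loose window plate: a dark flat plate 130 (x) x 62 (y) x 6 (z) mm, about 160 g, with a hole near each corner. Its x axis runs along the 130 mm length and points to the end with a blue stripe on its upper face (5 mm wide), z is up. At the start it lies level on the cradle. The edges to hold are the two long ones, at y = +-31 mm.
- window: The amber coated window, part of the plate: 58 (x) x 36 (y) x 8 mm, in the middle of the plate, standing 1 mm proud of both faces; its origin is its centre (that of the plate). Must not be touched by anything.
- cradle: White cradle, fixed: base 120 x 50 x 10 mm and two rests with rubber tops, 10 (x) x 46 (y) mm at x = +-41 mm, on which the plate lies, tops 50 mm above the bench. Origin: centre of its underside, on the bench; x along its 120 mm length. The plate lies along it to within a few mm and degrees.
- block: Grey flow-cell block, fixed: 140 (x) x 46 (y) mm with its flat upper face 60 mm above the bench, on a black foot 150 x 80 x 10 mm; a brass hose barb sticks out 24 mm at each end, 30 mm up. Its upper face carries an orange sealing ring and, at the +x end, a blue stripe. Origin: centre of its underside, on the bench; x along its length towards the blue-striped end, z up. The plate is 8 mm wider than it on either side.
- block_top (a point): Centre of the block's upper face (60 mm above the bench), axes as the block's.
- plate_hole0 (a point): Middle (half-way through the thickness) of a hole in the plate, 8 mm wide, at (-53, +16) mm in the plate's x, y: blue-free end, left (+y). Belongs over block_hole0.
- plate_hole1 (a point): Middle (half-way through the thickness) of a hole in the plate, 8 mm wide, at (-53, -16) mm in the plate's x, y: blue-free end, right (-y). Belongs over block_hole1.
- plate_hole2 (a point): Middle (half-way through the thickness) of a hole in the plate, 8 mm wide, at (+53, +9) mm in the plate's x, y: blue-marked end, left (+y). Belongs over block_hole2.
- plate_hole3 (a point): Middle (half-way through the thickness) of a hole in the plate, 8 mm wide, at (+53, -9) mm in the plate's x, y: blue-marked end, right (-y). Belongs over block_hole3.
- block_hole0 (a point): Mouth of a threaded hole in the block's upper face, 6 mm wide, at (-53, +16) mm in the block's x, y: blue-free end, left (+y).
- block_hole1 (a point): Mouth of a threaded hole in the block's upper face, 6 mm wide, at (-53, -16) mm in the block's x, y: blue-free end, right (-y).
- block_hole2 (a point): Mouth of a threaded hole in the block's upper face, 6 mm wide, at (+53, +9) mm in the block's x, y: blue-marked end, left (+y).
- block_hole3 (a point): Mouth of a threaded hole in the block's upper face, 6 mm wide, at (+53, -9) mm in the block's x, y: blue-marked end, right (-y).
- screw_dish: Bystander: loose white dish with screws, 72 mm across, 18 mm high, between cradle and block. Origin: centre of its underside.
- driver: Bystander: loose screwdriver with a blue handle, 170 mm long, lying along its x axis 26 mm high, between cradle and block. Origin: on its underside.
- amber_bottle: Bystander: loose brown bottle, 64 mm across, 130 mm high. Origin: centre of its underside.
- clear_bottle: Bystander: loose clear bottle with a blue cap, 70 mm across, 140 mm high. Origin: centre of its underside.
- beaker: Bystander: loose glass beaker, 68 mm across, 90 mm high. Origin: centre of its underside.
- clamp_ring: Bystander: loose aluminium ring, 70 mm across, 14 mm high. Origin: centre of its underside.
- plate: The window plate itself (see plate_center); origin: centre of its underside, 3 mm below plate_center; same axes.

How it is judged (in metres and radians):
On the way:
1. the plate is held between the fingers, lifted clear of the cradle by 20 mm or more (height (world z) of plate_center above 0.073 m and contact force between the fingers and plate above 1 N and contact force between plate and cradle below 0.05 N), for 0.2 s.
At the end, for the whole second after the job is handed in: The plate is still held in the fingers, touching neither block nor cradle, at rest and level within 0.06 rad, its underside 4 to 16 mm above the block's upper face, each of its four holes within 3 mm (horizontally) of its own threaded hole; the bystanders are within 20 mm of where they were (horizontal distance between plate_hole0 and block_hole0 below 0.003 m and horizontal distance between plate_hole1 and block_hole1 below 0.003 m and horizontal distance between plate_hole2 and block_hole2 below 0.003 m and horizontal distance between plate_hole3 and block_hole3 below 0.003 m and z of plate_center in the frame of block_top between 0.007 and 0.019 m and angle between plate_center's own z axis and vertical below 0.06 rad and contact force between the fingers and plate above 1 N and contact force between plate and block below 0.05 N and contact force between plate and cradle below 0.05 N and linear speed of plate below 0.02 m/s and distance of each of screw_dish, driver, amber_bottle, clear_bottle, beaker, clamp_ring from where it was at the start of the episode below 0.02 m); the arm keeps its last pose, push and grip.
It fails at once if something touches the amber window (0.3 N) (contact force between window and anything else above 0.3 N).
It fails at once if the plate is pressed on the block (0.5 N) (contact force between plate and block above 0.5 N).
It fails at once if a bystander is pushed more than 20 mm away (distance of any of screw_dish, driver, amber_bottle, clear_bottle, beaker, clamp_ring from where it was at the start of the episode above 0.02 m).
It also fails if it takes over 42 s, if anything falls off the work surface, if the arm or the gripper's body presses on something with over 40 N, if the wrist force passes 120 N, or if a joint passes its speed limit or range.

## Working session

There is one attempt and no reset: what is moved stays moved. The work goes in short steps, each a Python script; the robot and the scene stay as the last script left them, time stands still between calls to the robot, and variables do not carry over. Pictures are saved under pics/ and viewed, about 8 in all and at most 12, crops included, and the job is handed in when it is done.

```bash
mkdir -p pics; ls
python3 - <<'E'
from bench import robot
import cv2,numpy as np
print(robot.read_time(),robot.read_tcp_pos(),robot.read_tcp_rot())
ims=[robot.read_camera(n) for n in("top","side","wrist")]
for n,i in zip(("top","side","wrist"),ims): cv2.imwrite(f"pics/{n}0.png",i[:,:,::-1]); print(n,robot.get_calibration(n))
cv2.imwrite("pics/ts.png",np.hstack([cv2.resize(i,(400,300)) for i in ims[1:]])[:,:,::-1])
for q in["plate_center","plate_hole0","plate_hole1","plate_hole2","plate_hole3","block_top","block_hole0","block_hole1","block_hole2","block_hole3","cradle","screw_dish","driver","amber_bottle","clear_bottle","beaker","clamp_ring"]:
    r=robot.spot_point(q,"top"); print(q,[(round(d["p"],2),round(d["location"][1]*560,1),round(d["location"][0]*420,1)) for d in r[:2]])
E
```

```text
pics
0.0 [ 178.55835087 -598.79473016  404.10732531] [-1.57197873e+00  8.61284506e-05 -2.85180819e+00]
top {'fov_y': 44.36020435925202, 'cx': 288.8502448773617, 'cy': 204.5493064565977, 'dist_coeffs': array([-0.00906467,  0.        ,  0.        ,  0.        ,  0.        ]), 'T': array([[ 2.96372808e-02, -9.95099044e-01,  9.43372869e-02,
         4.47106495e+02],
       [-9.99432830e-01, -3.10109032e-02, -1.31278818e-02,
        -6.43930223e-01],
       [ 1.59890271e-02, -9.38947069e-02, -9.95453733e-01,
         1.30803717e+03],
       [ 0.00000000e+00,  0.00000000e+00,  0.00000000e+00,
         1.00000000e+00]])}
side {'fov_y': 50.867043058242494, 'cx': 276.8855548255746, 'cy': 213.09045255681784, 'dist_coeffs': array([-0.08018577,  0.        ,  0.        ,  0.        ,  0.        ]), 'T': array([[-9.94063543e-01, -6.70482266e-02,  8.56866833e-02,
         4.44145442e+02],
       [-1.07475859e-01,  4.82581718e-01, -8.69231744e-01,
         1.11349232e+03],
       [ 1.69296201e-02, -8.73280837e-01, -4.86922959e-01,
         7.08143614e+02],
       [ 0.00000000e+00,  0.00000000e+00,  
[... 650 characters left out ...]
, 208.7, 231.7)]
plate_hole1 [(0.95, 205.9, 185.6), (0.91, 208.7, 231.7)]
plate_hole2 [(0.95, 205.9, 185.6), (0.91, 208.7, 231.7)]
plate_hole3 [(0.95, 205.9, 185.6), (0.91, 208.7, 231.7)]
block_top [(0.72, 373.3, 221.4), (0.67, 389.7, 245.9)]
block_hole0 [(0.86, 371.0, 247.7), (0.77, 388.5, 244.2)]
block_hole1 [(0.86, 371.0, 247.7), (0.77, 388.5, 244.2)]
block_hole2 [(0.86, 371.0, 247.7), (0.77, 388.5, 244.2)]
block_hole3 [(0.86, 371.0, 247.7), (0.77, 388.5, 244.2)]
cradle [(0.31, 286.6, 158.6)]
screw_dish [(0.74, 287.2, 156.8)]
driver [(0.93, 279.4, 245.9)]
amber_bottle [(0.89, 429.9, 187.6)]
clear_bottle [(0.58, 125.0, 181.1)]
beaker [(0.75, 127.4, 239.8)]
clamp_ring [(0.89, 434.0, 245.2)]
```

View pics/top0.png

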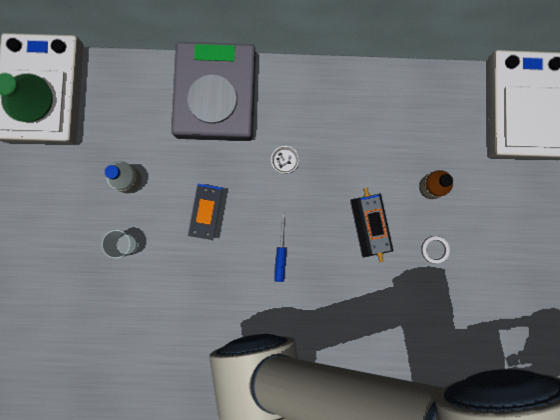

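View pics/ts.png

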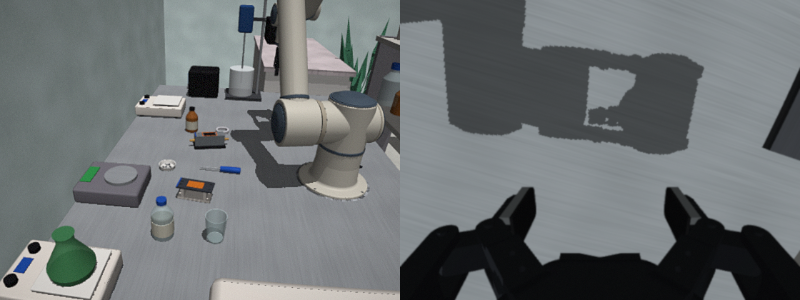

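The top view shows the plate at about (207,212) and the block at about (373,225), both with the blue end away from the robot. Next I take wrist close-ups from matched poses.

```bash
cat > h.py <<'E'
from bench import robot
import numpy as np,cv2
from scipy.spatial.transform import Rotation as Ro
def K(c):
    f=210/np.tan(np.radians(c["fov_y"])/2); return np.array([[f,0,c["cx"]],[0,f,c["cy"]],[0,0,1.]])
def camT(name):
    c=robot.get_calibration(name)
    if name!="wrist": return c,c["T"]
    T=np.eye(4);T[:3,:3]=Ro.from_euler("xyz",robot.read_tcp_rot()).as_matrix();T[:3,3]=robot.read_tcp_pos()
    return c,T@c["hand_eye"]
def world(px,c,T,z):
    u=cv2.undistortPoints(np.array(px,float).reshape(-1,1,2),K(c),c["dist_coeffs"]).reshape(-1,2)
    d=np.c_[u,np.ones(len(u))]@T[:3,:3].T
    return T[:3,3]+d*((np.array(z)-T[2,3])/d[:,2])[:,None]
H=np.array([[-53,16],[-53,-16],[53,9],[53,-9.]])
def fit(w):  # rigid 2D fit of holes
    w=w[:,:2]; a=H-H.mean(0); b=w-w.mean(0)
    th=np.arctan2((a[:,0]*b[:,1]-a[:,1]*b[:,0]).sum(),(a*b).sum())
    R=np.array([[np.cos(th),-np.sin(th)],[np.sin(th),np.cos(th)]])
    c=w.mean(0)-R@H.mean(0); return c,th,np.linalg.norm(c+H@R.T-w,axis=1)
E
python3 - <<'E'
from h import *
c,T=camT("top")
p=world([[207,212],[373.3,223]],c,T,[53,60]);print(p)
print(world([[200,237],[212,186],[380,257],[367,195]],c,T,[53,53,60,60]))
for b in(0,np.pi):
  for q,y in zip(p,(-.2,.2)):
    for z in(230,330): print(b,z,robot.solve_ik([q[0],q[1],z],[-np.pi/2,0,y+b]))
E
```

```text
[[ 541.5837935   181.79514652   53.        ]
 [ 526.71505454 -223.81316739   60.        ]]
[[ 480.2461696   196.04131892   53.        ]
 [ 605.81558997  172.41970154   53.        ]
 [ 444.88776868 -241.24901957   60.        ]
 [ 594.77111319 -207.39365833   60.        ]]
0 230 [ 0.21933788  0.64244999  1.65029379  0.          0.84884887 -1.15145845]
0 330 [ 0.21933788  0.50235474  1.56846979  0.          1.07076812 -1.15145845]
0 230 [-0.50613649  0.64341233  1.6476985   0.          0.85048182 -2.27693282]
0 330 [-0.50613649  0.50360112  1.56594737  0.          1.07204416 -2.27693282]
3.141592653589793 230 [ 2.19337877e-01  6.42449992e-01  1.65029379e+00 -4.44089210e-16
  8.48848870e-01  1.99013420e+00]
3.141592653589793 330 [ 2.19337877e-01  5.02354739e-01  1.56846979e+00 -4.44089210e-16
  1.07076812e+00  1.99013420e+00]
3.141592653589793 230 [-5.06136490e-01  6.43412334e-01  1.64769850e+00 -4.44089210e-16
  8.50481822e-01  8.64659837e-01]
3.141592653589793 330 [-5.06136490e-01  5.03601121e-01  1.56594737e+00 -4.44089210e-16
  1.07204416e+00  8.64659837e-01]
```

```bash
cat > look.py <<'E'
from h import *
def look(tag,obj,zf,xy,yaw,move=True):
    if move: robot.move_pose([xy[0],xy[1],zf+270],[-np.pi/2,0,yaw+np.pi]); robot.wait(.3)
    c,T=camT("wrist"); im=robot.read_camera("wrist"); cv2.imwrite(f"pics/{tag}.png",im[:,:,::-1])
    pts=[]
    for k in range(1):
        for d in robot.spot_point(f"{obj}_hole{k}","wrist"):
            pts.append([d["location"][1]*560,d["location"][0]*420,d["p"]])
    pts=np.array(pts); w=world(pts[:,:2],c,T,[zf]*len(pts))
    print(tag,robot.read_time(),robot.read_tcp_pos(),robot.read_tcp_rot());print(np.c_[pts,w[:,:2]].round(2))
    return im
E
python3 - <<'E'
from look import *
a=look("blk","block",60,[527,-224],.2)
b=look("plt","plate",56,[541,183],-.2)
cv2.imwrite("pics/both.png",cv2.resize(np.hstack([a[:,80:480],b[:,80:480]]),(800,420))[:,:,::-1])
E
```

```text
blk 3.275 [ 526.92562013 -224.21285414  330.02028951] [-1.57075065e+00  9.79595622e-06 -2.94189265e+00]
[[ 270.09  150.61    0.83  572.22 -207.51]
 [ 291.59  151.49    0.66  574.83 -223.84]
 [ 302.29  274.39    0.64  473.64 -254.91]
 [ 267.51  274.6     0.58  467.5  -225.37]]
plt 5.1833 [541.1027861  182.72351326 326.0092103 ] [-1.57081341e+00  3.49202682e-05  2.94116918e+00]
[[2.9630e+02 2.6519e+02 8.2000e-01 4.8993e+02 1.7843e+02]
 [2.6062e+02 1.4330e+02 8.1000e-01 5.9628e+02 1.8613e+02]
 [2.6068e+02 2.7271e+02 7.1000e-01 4.8900e+02 2.0995e+02]
 [2.7709e+02 1.4351e+02 6.9000e-01 5.9361e+02 1.7385e+02]
 [1.1452e+02 3.0152e+02 2.8000e-01 4.8594e+02 3.4756e+02]]
```

View pics/both.png

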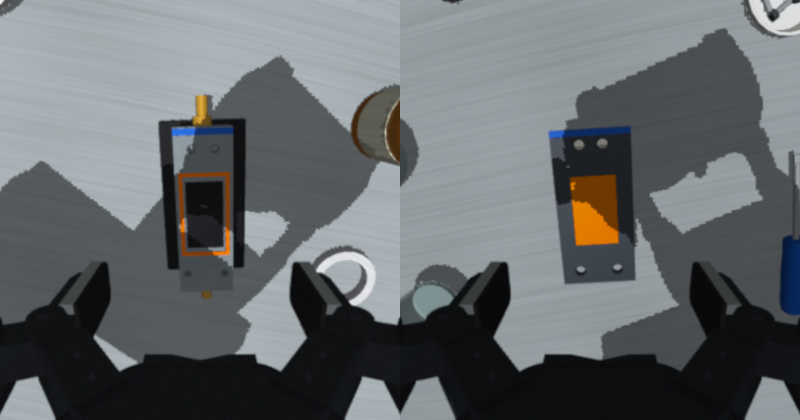

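The left image is the block and the right is the plate, both with the blue end up. The plate holes are at about (260,144), (277,144), (261,272) and (297,267), matching the network. I'll refine the holes on enlarged crops.

Run:
```python
from h import *
out=[]
for t in("blk","plt"):
    im=cv2.imread(f"pics/{t}.png")[120:300,230:330]
    im=cv2.convertScaleAbs(im,alpha=1.6,beta=20) if t=="plt" else cv2.convertScaleAbs(im,alpha=1.6)
    im=cv2.resize(im,None,fx=3.33,fy=3.33,interpolation=cv2.INTER_CUBIC)
    out.append(im)
cv2.imwrite("pics/crop.png",np.hstack(out))
```

```text
(no output)
```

View pics/crop.png

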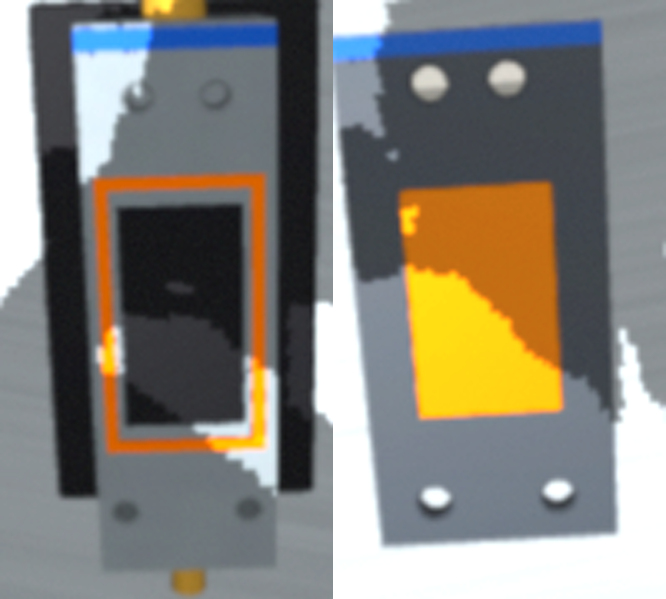

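Run:
```python
from h import *
c=robot.get_calibration("wrist")
def T(p,r):
    T=np.eye(4);T[:3,:3]=Ro.from_euler("xyz",r).as_matrix();T[:3,3]=p;return T@c["hand_eye"]
Tb=T([526.926,-224.213,330.02],[-1.57075,0,-2.941893]);Tp=T([541.103,182.7235,326.009],[-1.570813,0,2.941169])
g=lambda a:(np.array(a)+.5)/3.33-.5+[230,120]
for n,a,t,z in(("blk",[[125,512],[249,508],[138,95],[216,95]],Tb,60),("plt",[[102,499],[225,492],[97,83],[174,78]],Tp,56)):
    w=world(g(a),c,t,[z]*4);ce,th,r=fit(w);print(n,ce,th,r, np.linalg.norm(w[0]-w[1]),np.linalg.norm(w[2]-w[3]),np.linalg.norm((w[0]+w[1]-w[2]-w[3])/2))
# window centre
im=cv2.imread("pics/plt.png");h=cv2.cvtColor(im,cv2.COLOR_BGR2HSV);m=cv2.inRange(h,(8,150,60),(30,255,255))
cs=max(cv2.findContours(m,0,1)[0],key=cv2.contourArea);r=cv2.minAreaRect(cs);print(r,world(cv2.boxPoints(r),c,Tp,[57]*4),world(cv2.boxPoints(r),c,Tp,[57]*4).mean(0))
w=world(g([[267,22],[51,546],[283,532]]),c,Tp,[56]*3);print("tr,bl,br",w);print((w[0]+w[1])/2)
im=cv2.imread("pics/blk.png");h=cv2.cvtColor(im,cv2.COLOR_BGR2HSV);m=cv2.inRange(h,(3,150,60),(20,255,255));m[:150]=0;m[265:]=0
m[:,:240]=0;m[:,330:]=0
r=cv2.minAreaRect(cv2.findNonZero(m));print(r,world(cv2.boxPoints(r),c,Tb,[60]*4).mean(0))
```

```text
blk [ 524.17778532 -228.69845703] 0.2264749373281779 [0.3218121  0.1340742  0.41380779 0.07978332] 32.252723308239645 17.950397521985234 106.33884192815609
plt [542.06328582 186.59753574] -0.1408719126466369 [0.16988267 0.26519086 0.2854905  0.23041268] 31.88515796861596 17.70030888143639 105.58045210956178
((274.0408935546875, 209.65370178222656), (69.30228424072266, 46.65896224975586), 86.42366790771484) [[573.15592174 201.03186968  57.        ]
 [568.1281218  164.90020682  57.        ]
 [510.16996996 172.16542274  57.        ]
 [515.36391988 210.83974784  57.        ]] [541.70448335 187.23431177  57.        ]
tr,bl,br [[601.18983276 147.32929955  56.        ]
 [481.1838134  225.99908678  56.        ]
 [473.07315144 165.45528893  56.        ]]
[541.18682308 186.66419317  56.        ]
((283.5, 213.5), (83.0, 51.0), 90.0) [ 523.28024845 -228.14016592   60.        ]
```

The hole fits are consistent, with residuals of 0.4 mm or less. Next is the grasp and lift, then a look at the held plate in the wrist camera.

Run:
```python
from h import *
o=[-np.pi/2,0,np.pi-.1409]
robot.move_pose([542.06,186.6,270],o)
print(robot.movel([542.06,186.6,203],o,v=80,until_force=12),robot.read_tcp_pos(),robot.read_gripper_width())
f0=np.array(robot.read_force())
robot.gripper_to(0.6,40); print("w",robot.read_gripper_width(),np.array(robot.read_force())-f0)
robot.gripper_to(0.6,60)
robot.movel([542.06,186.6,263],v=60); robot.wait(.3)
print("w",robot.read_gripper_width(),np.array(robot.read_force())-f0,robot.read_time())
print(robot.read_tcp_pos(),robot.read_tcp_rot())
im=robot.read_camera("wrist");cv2.imwrite("pics/held.png",im[:,:,::-1])
s=robot.read_camera("side");cv2.imwrite("pics/helds.png",s[:,:,::-1])
s=cv2.resize(s[200:305,200:340],(560,420),interpolation=2)
cv2.imwrite("pics/held2.png",cv2.resize(np.hstack([im,s]),(800,300))[:,:,::-1])
```

```text
False [542.25906089 186.63106304 203.42354622] 0.9976705270107382
w 0.7173882852875942 [-1.18772079  0.98641781  6.69012976]
w 0.7089371225348915 [ 1.04157126  0.39138023 -3.04189269] 8.5167
[542.03073231 186.58607989 262.81983918] [-1.57066509e+00 -3.01180741e-04  3.00064875e+00]
```

View pics/held2.png

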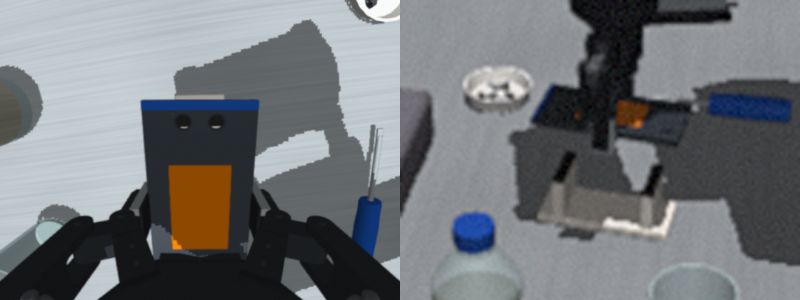

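The plate is held and clear of the cradle, with the blue end forward. I'll take an enlarged crop to solve for its pose in the hand.

Run:
```python
import cv2
im=cv2.imread("pics/held.png")[125:365,180:380]
im=cv2.convertScaleAbs(im,alpha=1.8,beta=15)
cv2.imwrite("pics/heldc.png",cv2.resize(im,None,fx=2.5,fy=2.5,interpolation=cv2.INTER_CUBIC))
```

```text
(no output)
```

View pics/heldc.png

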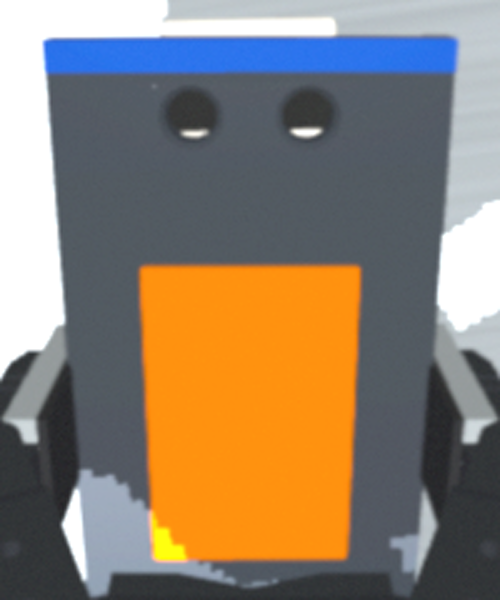

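Run:
```python
from h import *
c=robot.get_calibration("wrist")
px=(np.array([[48,73],[455,72],[191,115],[306,113.5],[140,266],[360,266],[153,560],[348,559]])+.5)/2.5-.5+[180,125]
ob=np.array([[60,31,3],[60,-31,3],[53,9,3],[53,-9,3],[29,18,4],[29,-18,4],[-29,18,4],[-29,-18,4.]])
ok,r,t=cv2.solvePnP(ob,px,K(c),c["dist_coeffs"])
e=cv2.projectPoints(ob,r,t,K(c),c["dist_coeffs"])[0].reshape(-1,2)-px;print(e.round(2))
M=np.eye(4);M[:3,:3]=cv2.Rodrigues(r)[0];M[:3,3]=t[:,0]
P=c["hand_eye"]@M;print("plate in tool\n",P.round(4))
T=np.eye(4);T[:3,:3]=Ro.from_euler("xyz",robot.read_tcp_rot()).as_matrix();T[:3,3]=robot.read_tcp_pos()
W=T@P;print("world\n",W.round(4),"yaw",np.arctan2(W[1,0],W[0,0]),robot.read_tcp_rot())
np.save("P.npy",P)
```

```text
[[-0.42 -0.58]
 [-0.77 -0.4 ]
 [ 0.18  0.6 ]
 [ 0.8   1.15]
 [-0.44 -0.45]
 [ 0.51 -0.4 ]
 [ 0.15 -0.3 ]
 [ 0.02  0.36]]
plate in tool
 [[-9.999000e-01  1.700000e-03 -1.000000e-02  5.922000e-01]
 [ 1.000000e-02  7.900000e-03 -9.999000e-01  1.510236e+02]
 [-1.600000e-03 -1.000000e+00 -7.900000e-03 -2.560000e-02]
 [ 0.000000e+00  0.000000e+00  0.000000e+00  1.000000e+00]]
world
 [[ 9.903000e-01  1.388000e-01  1.120000e-02  5.414247e+02]
 [-1.389000e-01  9.903000e-01  6.400000e-03  1.866853e+02]
 [-1.020000e-02 -7.900000e-03  9.999000e-01  1.118674e+02]
 [ 0.000000e+00  0.000000e+00  0.000000e+00  1.000000e+00]] yaw -0.13934411498094157 [-1.57073446e+00 -1.84484582e-04  3.00066330e+00]
```

The held pose agrees with the grasp: plate centre in the tool frame at (0.6, 151.0, 0.0), tilt about 0.01 rad. Now I carry it over and hover, then descend.

```bash
cat > tgt.py <<'E'
from h import *
P=np.load("P.npy")
def tcp(xy,yaw,zc):
    y=yaw+np.arctan2(P[1,0]*0+P[2,0],-P[0,0])*0+ (3.00066+.13934)
    R=Ro.from_euler("xyz",[-np.pi/2,0,y]).as_matrix()
    return np.array([*xy,zc])-R@P[:3,3],[-np.pi/2,0,(y+np.pi)%(2*np.pi)-np.pi]
E
python3 - <<'E'
from tgt import *
p,o=tcp([524.18,-228.70],.2265,73)
robot.movel([542.06,186.6,310],v=150)
robot.move_pose([p[0],p[1],310],o)
robot.movel([p[0],p[1],p[2]+25],o,v=100)
robot.movel(list(p),o,v=30); robot.wait(.4)
print(p,o,robot.read_tcp_pos(),robot.read_tcp_rot(),robot.read_time(),robot.read_force(),robot.read_gripper_width())
ims={n:robot.read_camera(n) for n in("wrist","side","top")}
for n,i in ims.items(): cv2.imwrite(f"pics/fin_{n}.png",i[:,:,::-1])
a=cv2.resize(ims["wrist"][100:400,160:400],(480,600),interpolation=2)
c,T=camT("side");u=cv2.projectPoints(np.array([[524.,-228,70]]),cv2.Rodrigues(T[:3,:3].T)[0],-T[:3,:3].T@T[:3,3],K(c),c["dist_coeffs"])[0].ravel().astype(int);print(u)
b=cv2.resize(ims["side"][u[1]-60:u[1]+60,max(0,u[0]-32):u[0]+32],(320,600),interpolation=2)
cv2.imwrite("pics/fin.png",cv2.convertScaleAbs(np.hstack([a,b]),alpha=1.6)[:,:,::-1])
E
```

```text
[ 524.7629817  -228.59284216  224.02364731] [-1.5707963267948966, 0, np.float64(-2.916685307179586)] [ 524.75584427 -228.59615412  224.08528472] [-1.57075544e+00  6.80513537e-05 -2.91670015e+00] 12.7583 [-0.11569084 -0.17539169 -2.14418919] 0.7084243757770644
[292 184]
```

View pics/fin.png

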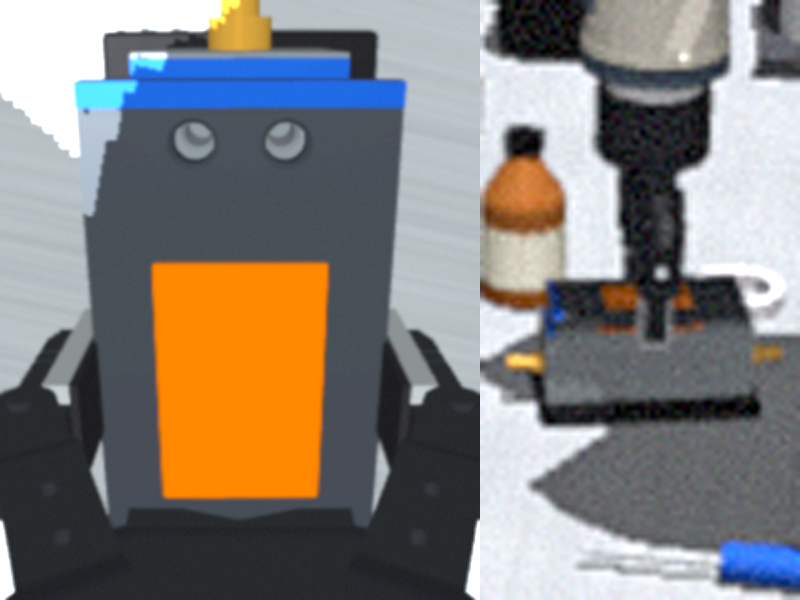

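The plate hovers over the block, laterally centred, with the threaded holes showing through the blue-end holes. I'll check the lengthwise alignment by predicting the block's edge and corners in this picture.

Run:
```python
from h import *
c,T=camT("wrist")
def proj(o,xy,yaw,z0):
    R=Ro.from_euler("z",yaw).as_matrix();w=o@R.T+[*xy,z0]
    q=cv2.projectPoints(w,cv2.Rodrigues(T[:3,:3].T)[0],-T[:3,:3].T@T[:3,3],K(c),c["dist_coeffs"])[0].reshape(-1,2)
    return (q-[160,100])*2
print("block far corners, holes2,3",proj(np.array([[70,23,0],[70,-23,0],[53,9,0],[53,-9,0.]]),[524.18,-228.7],.2265,60).round(1))
print("plate corners, stripe, holes, win",proj(np.array([[65,31,3],[65,-31,3],[60,31,3],[60,-31,3],[53,9,3],[53,-9,3],[29,18,4],[29,-18,4],[-29,18,4],[-29,-18,4.]]),[524.18,-228.7],.2265,73).round(1))
im=cv2.imread("pics/fin_wrist.png")
a=cv2.convertScaleAbs(im[110:190,190:370],alpha=1.8,beta=10)
cv2.imwrite("pics/fz.png",cv2.resize(a,None,fx=4.4,fy=4.4,interpolation=cv2.INTER_CUBIC))
```

```text
block far corners, holes2,3 [[130.5  50.9]
 [349.3  50.4]
 [198.6 131.1]
 [281.5 130.9]]
plate corners, stripe, holes, win [[ 75.   80.9]
 [405.1  80.2]
 [ 76.9 107.7]
 [403.3 107. ]
 [193.4 143.7]
 [287.  143.5]
 [151.3 262.6]
 [329.5 262.2]
 [163.1 496.7]
 [318.5 496.4]]
```

View pics/fz.png

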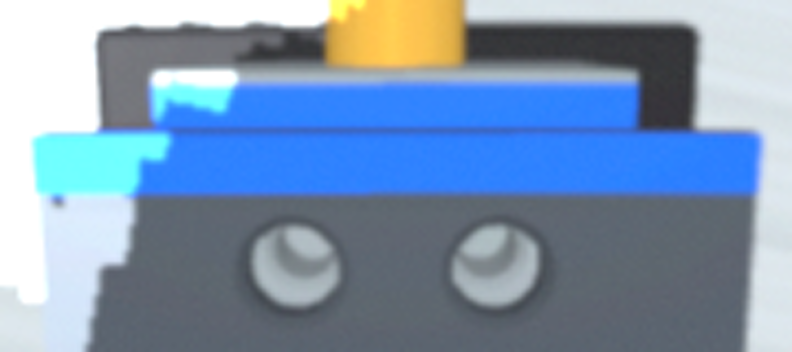

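The check shows the plate about 0.6–1.5 mm too far toward the blue end and about 0.3 mm to the right. I'll make one small correction, re-check the numbers, and hand in.

Run:
```python
from tgt import *
p,o=tcp([524.18,-228.70],.2265,73)
R=Ro.from_euler("z",.2265).as_matrix()
p=p+R@[-.9,.3,0]
robot.movel(list(p),o,v=10); robot.wait(.5)
print(p,robot.read_tcp_pos(),robot.read_tcp_rot(),robot.read_gripper_width(),robot.read_force(),robot.read_time())
im=robot.read_camera("wrist")
a=cv2.convertScaleAbs(im[110:190,190:370],alpha=1.8,beta=10)
cv2.imwrite("pics/fz2.png",cv2.resize(a,None,fx=4.4,fy=4.4,interpolation=cv2.INTER_CUBIC)[:,:,::-1])
```

```text
[ 523.8185987  -228.50261613  224.02364731] [ 523.8316421  -228.50085527  224.00532344] [-1.57079136e+00 -4.74278841e-06 -2.91663159e+00] 0.70320999082837 [ 0.15469394 -0.03858705 -1.95706943] 13.6583
```

View pics/fz2.png

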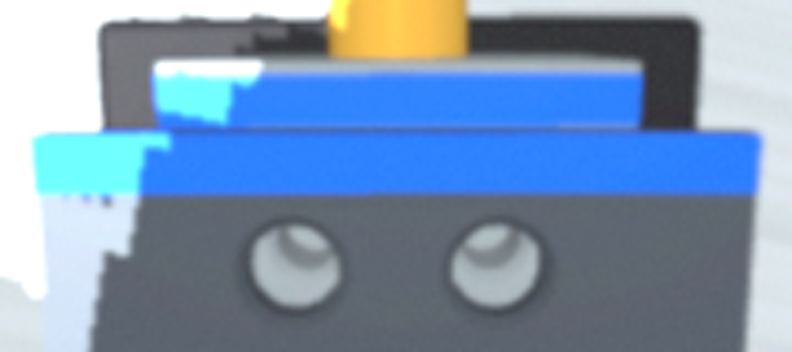

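The block end and plate end are now centred on each other (both mid-column about 397). The lengthwise offset matches the prediction to within about 0.5 mm.

```bash
python3 -c "
from bench import robot
robot.job_done();print(robot.read_time())"
```

```text
the job is handed in; nothing more can be done
the job is handed in; nothing more can be done
```

The plate is held level about 1 cm above the flow-cell block, blue end over blue end, and I handed the job in at about 13.7 s. I gripped it by its two long edges at 60 N, lifted it 60 mm clear of the cradle, and carried it over to the block.

**Height and level:** The plate's underside is about 10 mm above the block's upper face, and its tilt in the hand measures about 0.01 rad.

**Alignment:** My first check over the block disagreed with the plan. The plate was about 0.6–1.5 mm too far toward the blue end and about 0.3 mm to one side. I shifted it 0.9 mm lengthwise and 0.3 mm sideways. The last wrist picture then showed the sideways centres matching and the lengthwise match within about 0.5 mm.

**Grip:** The grip width is unchanged, and the force readings show no sign of contact with the block.

**Not seen directly:** The gripper hides the two holes at the blue-free end. Their alignment follows from the earlier fits of all four holes (within about 0.4 mm) and from the plate and block end edges running parallel in the picture. I did not re-measure the other things on the bench at the end. The arm's path stayed clear of them.

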